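Range change and peak reset on a bench photometer

ROBOT

A 7-joint arm with a two-finger parallel gripper is mounted at the origin on a cart in front of the work surface, level with it; the furniture and walls round the work are solid. World frame = base frame: x ahead of the robot, y to its left, z up, the work surface at z = 0. Lengths are in mm, angles in degrees, forces in N, time in s.
With the tool pointing down it reaches from about 350 to 900 mm from the base axis. Payload 7.2 kg.
Tool frame: the origin (TCP) lies midway between the tips of the shut fingers; the grasp point (between the pads) lies 19 mm behind it; x points along the fingers, y is the direction in which the jaws open and shut, and the axes are right-handed (so a half turn about x gives the same grasp; the last joint's range is limited). The gripper opens to 88 mm and grips with 3 to 60 N. Pads are 20 mm wide; open, the fingers measure 115 mm over their backs; the gripper's body (75 mm by 178 mm) begins 61 mm behind the grasp point.
Start: joints at [-71.23, 23.554, -0.728, 91.456, 0.321, 64.991, -4.71], TCP at [240.976, 576.68, 222.653] pointing down, gripper open.
Joint ranges: [-169.25, 169.25], [-16.82, 113.86], [-84.01, 82.57], [7.8, 145.47], [-59.2, 239.2], [7.22, 106.19], [-163.78, 163.78]. Speed limits (degrees/s): [136.94, 136.94, 172.46, 172.46, 180, 180, 180].

INTERFACE

Orientations are given as [roll, pitch, yaw] about the fixed x, y, z axes, in that order (R = Rz(yaw) Ry(pitch) Rx(roll)).
In Python, from station import readout, imaging, order gives the robot as it stands.
- The arm moves only by the shell command python3 -m pendant 'ROWS'. ROWS is JSON, a list of rows, each a list of 5 numbers: the opening, from 0 (shut) to 1 (fully open), then the shift along the tool's x, y, z in m, then the turn about the tool's x in degrees. A call has 1 to 5 rows; each row shifts and turns the commanded pose from where the row before left it, along the tool's axes as they then stand; what a row does not reach is not made up. A row lasts 1/12 s, in which the tool goes at most 41.7 mm and 7.16 degrees, less where a joint would pass 70% of its speed; a pose out of reach is approached as far as the arm can. A call with a gripper value outside its range is refused whole. The fingers move at their own pace and stop on an object; the grip force is fixed at half the most. Time passes only in rows, so rows that do not move let the fingers close. It gives the time, the measured TCP pose, the force and the opening at its end, in the units of the state.
- readout.read_state(): the state, without advancing time (a new reading comes with each control period).
- imaging.get_image(name): name is "scene" or "side" or "wrist"; returns a dict with "frame" (480x640x3 uint8, red, green, blue), "fx", "fy", "cx", "cy" (pixels), "position" and "orientation" of the camera in the world. Camera axes: x right, y up, looking along -z (the intrinsics and any distortion apply to the point x, -y, -z); pixel columns grow to the right and rows downward; lengths in mm; the calibration is good to about 2 mm. A picture is of the moment at which its call begins. There is no depth.
- order.hand_in(): hands the job in, once; it reports no verdict.
Trained networks look in a picture, given as the dict that the camera call returned (one of the last four; its "shot" number tells which), for a name from the list of things; names that differ only in an ending like _2 or _b are one class to them, and where a whole thing is asked for, a point or a joint stands for the part that bears it (a point fixed in the world has none). Each returns a list of dicts, best first, with "confidence" (0 to 1); they miss things now and then, are a little off and sometimes report something else, mostly with a low value. They report only what shows in the picture. A call takes as long as a camera call.
- imaging.find_in(picture, target): "at" ([column, row] in pixels, amid what is visible of it).
- imaging.silhouettes(picture, target): "mask" (480x640 bool, what is visible of it) and "at" ([column, row] in pixels, amid what is visible of it).
The state is a dict: "time": time; "joints": joint angles; "joint_vel": joint speeds; "joint_efforts": joint torques, N m; "tool_pos": TCP position; "tool_rot": TCP orientation; "ft_force": force on the tool from outside, world axes, zero at the start; "wrist_torque": the same for the moment, N m; "width": finger opening in mm.
Only numpy, scipy, OpenCV 4.12 (cv2) and the standard library are available. Lean on these libraries where they do the work, as an engineer would, in place of code of your own. Each camera call takes 0.05 s, during which the arm holds its last target. There are 200 camera calls.

TASK

The last lamp reading ran off the scale, so make the bench photometer ready for the next one. First shut the measuring port with its sliding shutter; keeping it shut, go one range coarser by pressing in the key directly to the left (as the robot sees it) of the one that is now latched down, so that the new key stays down and the old one pops up, then turn the knob in the middle of the gauge glass counter-clockwise until the peak pointer is back at its zero stop. Last, slide the shutter fully open again; press no other key and leave the things standing about where they are.

Things in the scene. Friction and masses are not known exactly. Their poses are not given: they have to be found in the camera images.
- photometer: Grey bench photometer, fixed: flat case 190 mm deep (x) by 232 mm wide (y), its level dark deck 62 mm above the worktop. Origin: centre of the underside; x points away from the robot (yaw within 0.3 rad), y to its left. Four identical keys in a row along y near the front edge (x = -58; y = 87, 53, 19, -15 mm), a round gauge behind them on the left, a shutter between rails on the right.
- port (a point): Centre of the round measuring port, 25 mm across, on the deck at x = 4, y = -62 mm of the photometer; white disc, seen when the shutter is open. The shutter's rails (7.5 mm above the deck) run beside it from x = -27 to 83 mm.
- key_p_top (a point): White key 28 mm (x) by 20 mm (y) in a row of four, 34 mm apart. Point: centre of its top, 15.8 mm above the deck when up, 7.5 mm when latched, 6.4 mm at its stop; axes as the photometer's. This one is latched down at the start, second to fourth from the left. Press the key 34 mm to its left (+y). A sprung latch plate inside holds a pressed key and lets the latched one pop up as the new key goes down.
- key_q_top (a point): White key 28 mm (x) by 20 mm (y) in a row of four, 34 mm apart. Point: centre of its top, 15.8 mm above the deck when up, 7.5 mm when latched, 6.4 mm at its stop; axes as the photometer's. This key is always the leftmost of the row and is up at the start.
- key_r_top (a point): White key 28 mm (x) by 20 mm (y) in a row of four, 34 mm apart. Point: centre of its top, 15.8 mm above the deck when up, 7.5 mm when latched, 6.4 mm at its stop; axes as the photometer's. Up at the start; stands second, third or fourth from the left (read its position).
- key_s_top (a point): White key 28 mm (x) by 20 mm (y) in a row of four, 34 mm apart. Point: centre of its top, 15.8 mm above the deck when up, 7.5 mm when latched, 6.4 mm at its stop; axes as the photometer's. Up at the start; stands second, third or fourth from the left (read its position).
- key_p (a joint): Travel of key_p downward in m: 0 = up, 0.0083 = latched down, 0.0094 = at its bottom stop. Press it right down to the stop (about 2 N on the way) and let go: it rises to 0.0083 and stays there, latched. Starts latched.
- key_q (a joint): Travel of key_q downward in m: 0 = up, 0.0083 = latched down, 0.0094 = at its bottom stop. Press it right down to the stop (about 2 N on the way) and let go: it rises to 0.0083 and stays there, latched.
- key_r (a joint): Travel of key_r downward in m: 0 = up, 0.0083 = latched down, 0.0094 = at its bottom stop. Press it right down to the stop (about 2 N on the way) and let go: it rises to 0.0083 and stays there, latched.
- key_s (a joint): Travel of key_s downward in m: 0 = up, 0.0083 = latched down, 0.0094 = at its bottom stop. Press it right down to the stop (about 2 N on the way) and let go: it rises to 0.0083 and stays there, latched.
- shutter_lug (a point): Centre of the top edge of the shutter's upright finger lug: a steel tab 6 mm thick (x) by 30 mm wide (y), standing from 6 to 22 mm above the deck at the middle of the shutter plate. It slides along the photometer's x between the rails; push the lug by its side.
- shutter (a joint): Shutter position in m along the photometer's +x: 0 = shut, plate over the round port (shut stop, nearest the robot); 0.036 = fully open (far stop). Starts mostly open. Stays where it is left; slides with about 1.2 N.
- knob_top (a point): Centre of the top of the black ribbed round reset knob in the middle of the gauge: 28 mm across, vertical axis, top 32 mm above the deck, 22 mm above the flat glass. Gauge bezel 107 mm across, top 10.5 mm above the deck. The knob carries the peak pointer under the glass.
- reset_knob (a joint): Angle of reset knob and peak pointer in rad: 0 = pointer at the zero stop (left end of the scale), growing as it turns clockwise seen from above, so turn counter-clockwise to go back. Starts between 0.7 and 1.3. Turns with about 0.025 Nm and stays where it is left; solid stop at 0.
- oil_bottle: Bystander: small brown dropper bottle 29x29x75 mm, loose, to the left of the photometer. Origin at the centre of its underside.
- nd_filter: Bystander: black filter ring 37x37x8 mm, loose, left of the photometer. Origin at the centre of its underside.
- slide_mailer: Bystander: flat white slide mailer 35x84x13 mm, loose, right of the photometer. Origin at the centre of its underside.
- vial: Bystander: capped glass vial 27x27x58 mm, loose, right of the photometer. Origin at the centre of its underside.

How it is judged:
By the outcome, as a careful person would: the job done as asked, in the order asked, and still so for the second after the job is handed in, with the robot touching nothing.
It also fails if it takes over 54 s, if anything falls off the work surface, if the arm or the gripper's body presses on something with over 40 N, if the wrist force passes 120 N, or if a joint passes its speed limit or range.

## Working session

There is one attempt and no reset: what is moved stays moved. The work goes in short steps, Python scripts to look and compute and a shell command to move; the robot and the scene stay as the last step left them, time stands still between calls to the robot, and variables do not carry over. Pictures are saved under pics/ and viewed, about 8 in all and at most 12, crops included, and the job is handed in when it is done.

```bash
mkdir -p pics; ls; cat > h.py <<'E'
import numpy as np,cv2
from scipy.spatial.transform import Rotation as R
from station import readout,imaging,order
def Rm(o): return R.from_euler('xyz',o,degrees=True).as_matrix()
def ray(p,uv):
    d=np.array([(uv[0]-p['cx'])/p['fx'],-(uv[1]-p['cy'])/p['fy'],-1.])
    return np.array(p['position']),Rm(p['orientation'])@d
def atz(p,uv,z):
    o,d=ray(p,uv); return o+d*(z-o[2])/d[2]
def proj(p,X):
    c=Rm(p['orientation']).T@(np.array(X)-p['position'])
    return p['cx']+p['fx']*c[0]/-c[2], p['cy']-p['fy']*c[1]/-c[2]
def save(p,n,crop=None,s=1):
    f=p['frame'][:,:,::-1]
    if crop: f=f[crop[1]:crop[3],crop[0]:crop[2]]
    cv2.imwrite('pics/'+n,cv2.resize(f,None,fx=s,fy=s,interpolation=cv2.INTER_CUBIC))
E
python3 - <<'E'
from h import *
Z=dict(port=62,key_p_top=69.5,key_q_top=77.8,key_r_top=77.8,key_s_top=77.8,shutter_lug=84,knob_top=94,photometer=62,vial=50,oil_bottle=60,slide_mailer=13,nd_filter=8)
im=[]
for n in('scene','side'):
    p=imaging.get_image(n); im.append(p['frame']); print(n,p['position'],p['orientation'],p['fx'],[k for k in p if k not in('frame',)])
    cv2.imwrite(f'pics/{n}0.png',p['frame'][:,:,::-1])
    for k,z in Z.items():
        for r in imaging.find_in(p,k)[:2]: print(k,round(r['confidence'],2),np.round(r['at']),np.round(atz(p,r['at'],z)))
s=readout.read_state();print(s)
E
```

```text
pics
scene [ 139.47387759 -351.62328282  773.89786954] [ 38.43538885   0.75143498 -46.42970866] 572.2707533230306 ['fx', 'fy', 'cx', 'cy', 'position', 'orientation', 'shot']
port 0.85 [368. 282.] [538. -50.  62.]
key_p_top 0.56 [314. 280.] [482.   8.  70.]
key_q_top 0.67 [299. 269.] [477.  35.  78.]
key_r_top 0.82 [360. 302.] [495. -71.  78.]
key_r_top 0.22 [298. 272.] [473.  32.  78.]
key_s_top 0.64 [334. 290.] [486. -30.  78.]
key_s_top 0.31 [295. 270.] [472.  38.  78.]
shutter_lug 0.84 [414. 273.] [585. -98.  84.]
shutter_lug 0.61 [463. 292.] [ 606. -172.   84.]
knob_top 0.51 [347. 236.] [564.  15.  94.]
photometer 0.73 [371. 286.] [537. -58.  62.]
vial 0.97 [464. 290.] [ 634. -162.   50.]
oil_bottle 0.97 [297. 223.] [550. 112.  60.]
oil_bottle 0.72 [297. 270.] [482.  46.  60.]
slide_mailer 0.87 [446. 355.] [ 545. -199.   13.]
nd_filter 0.67 [270. 271.] [475. 107.   8.]
side [349.64767215 998.88898215 746.50643163] [  56.13712379    0.60488721 -168.44684633] 601.9964391768989 ['fx', 'fy', 'cx', 'cy', 'position', 'orientation', 'shot']
port 0.82 [326. 238.] [546.  32.  62.]
port 0.
[... 506 characters left out ...]
474. 112.   8.]
{'time': 1.3, 'joints': array([-71.22940282,  23.55302737,  -0.72707179,  91.455871  ,
         0.32087785,  64.99135807,  -4.71005099]), 'joint_vel': array([-0.00973997, -0.02673826,  0.02639731, -0.13858611,  0.06419943,
       -0.00309559,  0.01868698]), 'joint_efforts': array([ 1.07800715e-03, -5.87730360e+01,  6.41728230e-01, -2.91372192e+01,
       -5.37007931e-02,  1.03320053e-02, -1.73339060e-05]), 'tool_pos': array([240.98688108, 576.66830759, 222.66484589]), 'tool_rot': array([86.13488292, 89.99820292, 63.45638522]), 'ft_force': array([ 0.22082983,  0.10392236, -0.52133225]), 'wrist_torque': array([ 0.00275316, -0.02607693,  0.04285971]), 'width': 87.92802602490825}
```

```bash
python3 - <<'E'
import cv2,numpy as np
a=cv2.imread('pics/scene0.png');b=cv2.imread('pics/side0.png')
x=cv2.resize(a[190:390,240:500],None,fx=3,fy=3,interpolation=cv2.INTER_CUBIC)
cv2.imwrite('pics/a.png',x)
cv2.imwrite('pics/b.png',cv2.resize(b[150:330,220:460],None,fx=3,fy=3,interpolation=cv2.INTER_CUBIC))
E
```

```text
(no output)
```

View pics/a.png

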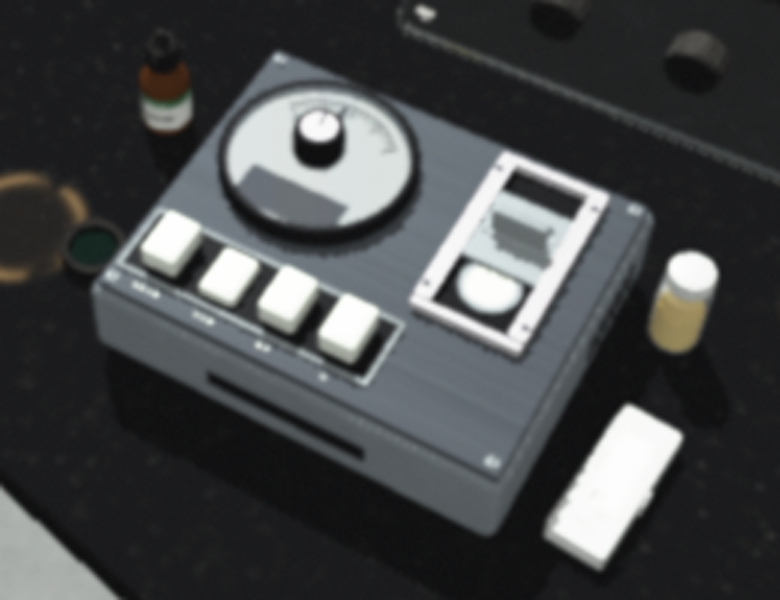

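View pics/b.png

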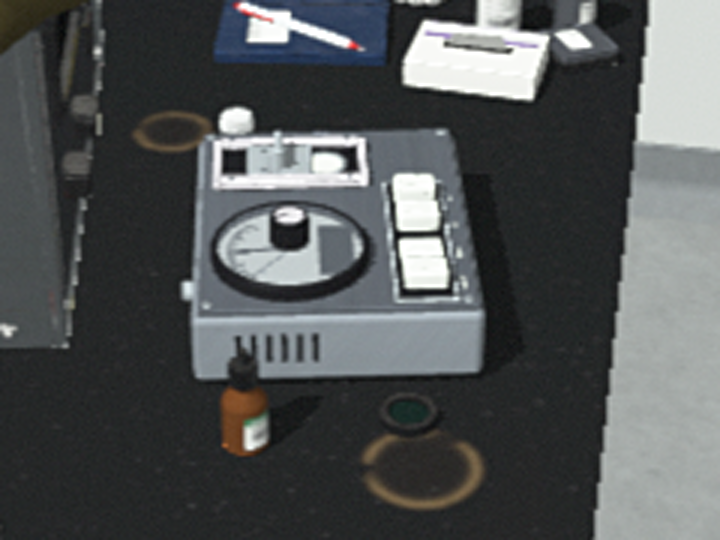

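```bash
cat >> h.py <<'E'
def fit(obs,x0=(550,-20,0)):
    from scipy.optimize import least_squares
    def f(v):
        c,s=np.cos(v[2]),np.sin(v[2]); o=[]
        for p,uv,l in obs:
            o+=list(np.array(proj(p,[v[0]+c*l[0]-s*l[1],v[1]+s*l[0]+c*l[1],l[2]]))-uv)
        return o
    r=least_squares(f,x0,loss='soft_l1'); return r.x,np.round(np.reshape(r.fun,(-1,2)),1)
def W(v,l):
    c,s=np.cos(v[2]),np.sin(v[2]); return np.array([v[0]+c*l[0]-s*l[1],v[1]+s*l[0]+c*l[1],l[2]])
E
python3 - <<'E'
from h import *
a=imaging.get_image('scene');b=imaging.get_image('side')
L=[(-58,87,77.8),(-58,53,69.5),(-58,19,77.8),(-58,-15,77.8),(4,-62,62)]
A=[(172,236),(230,270),(288,292),(350,322),(488,286)];B=[(427,270),(424,245),(418,213),(413,184),(328,162)]
C=[(95,116,62),(95,-116,62),(-95,-116,62),(-95,116,62)];CA=[(280,55),(645,210),(495,468),(100,282)]
oa=[(a,np.array(u)/3+[240,190],l) for u,l in zip(A+CA,L+C)]
ob=[(b,np.array(u)/3+[220,150],l) for u,l in zip(B,L)]
for o in(oa,ob,oa+ob):
    v,r=fit(o);print(v,r.tolist())
for o,img in((0,a),(1,b)):
  off=[(240,190),(220,150)][o]
  u={0:[(318,122),(505,225)],1:[(289,215),(281,137)]}[o]
  for q,z in zip(u,(94,84)):
    X=atz(img,np.array(q)/3+off,z); c,s=np.cos(v[2]),np.sin(v[2]);d=X[:2]-v[:2];print(X,c*d[0]+s*d[1],-s*d[0]+c*d[1])
E
```

```text
[ 5.51838174e+02 -3.46601671e+01  2.16562171e-01] [[-0.2, -0.6], [-0.2, 0.7], [-0.0, -0.3], [-0.5, -0.4], [0.7, 1.1], [-1.0, -4.5], [5.6, -0.5], [1.7, 7.8], [-5.0, -0.6]]
[ 5.47254489e+02 -2.68927059e+01  2.09009865e-01] [[-0.3, -0.9], [-0.5, 1.1], [0.6, -1.0], [1.3, -0.2], [-0.6, 2.1]]
[ 5.50864902e+02 -3.43588273e+01  2.16157633e-01] [[-0.8, -0.3], [-0.8, 0.9], [-0.6, 0.0], [-1.1, -0.1], [0.1, 1.4], [-1.5, -4.3], [5.1, -0.3], [1.0, 8.2], [-5.6, -0.4], [-1.3, -3.3], [-1.6, -1.2], [-0.6, -3.2], [0.0, -2.4], [-1.7, 0.1]]
[571.17325787  24.54744558  94.        ] 32.46987035661757 53.17975005789944
[591.32676488 -83.43653956  84.        ] 28.994162463673216 -56.61380323460633
[567.00961554  26.15852361  94.        ] 28.748662362203945 55.646347099660005
[597.19742564 -87.49909055  84.        ] 33.85687678912459 -61.840942773231276
```

```bash
cat >> h.py <<'E'
def rows(target,yaw=None,s=None):
    "shift in tool axes (m) and turn (deg) of tool x to bring TCP to target (mm), jaw axis to world yaw (deg, mod 180)"
    s=s or readout.read_state(); M=Rm(s['tool_rot']); d=M.T@(np.array(target)-s['tool_pos'])/1000
    jy=np.degrees(np.arctan2(M[1,1],M[0,1])); t=None
    if yaw is not None: t=-((yaw-jy+90)%180-90)
    return np.round(d,4),jy,t
E
python3 - <<'E'
from h import *
print(Rm(readout.read_state()['tool_rot']).round(3))
print(rows([540,-34,222],12.4))
E
```

```text
[[-0.     0.386  0.923]
 [ 0.     0.923 -0.386]
 [-1.     0.    -0.   ]]
(array([ 0.0006, -0.4482,  0.5114]), np.float64(67.32017618651953), np.float64(54.920176186519534))
```

```bash
A='python3 -m pendant'
$A '[[1,0,-0.0264,0.0301,0],[1,0,-0.0264,0.0301,0],[1,0,-0.0264,0.0301,0],[1,0,-0.0264,0.0301,0],[1,0,-0.0264,0.0301,0]]'
$A '[[1,0,-0.0264,0.0301,0],[1,0,-0.0264,0.0301,0],[1,0,-0.0264,0.0301,0],[1,0,-0.0264,0.0301,0],[1,0,-0.0264,0.0301,0]]'
$A '[[1,0,-0.0264,0.0301,0],[1,0,-0.0264,0.0301,0],[1,0,-0.0264,0.0301,0],[1,0,-0.0264,0.0301,0],[1,0,-0.0264,0.0301,0]]'
$A '[[1,0,0,0,7],[1,0,0,0,7],[1,0,0,0,7],[1,0,0,0,7],[1,0,0,0,7]]'
$A '[[1,0,0,0,7],[1,0,0,0,7],[1,0,0,0,5.9],[1,0,0,0,0]]'
python3 - <<'E'
from h import *
p=imaging.get_image('wrist');save(p,'w1.png');print(p['position'],p['orientation'],p['fx'])
s=readout.read_state();print(s['joints'],s['tool_pos'],s['tool_rot'])
for k in ['port','key_q_top','key_p_top','key_r_top','shutter_lug','knob_top']: print(k,[(round(r['confidence'],2),np.round(r['at'])) for r in imaging.find_in(p,k)[:2]])
E
```

```text
time: 1.82
tool_pos: [329.5, 395.1, 222.7]
tool_rot: [81.6, 90.0, 59.0]
ft_force: [1.1, -0.1, -0.6]
width: 88.0
time: 2.23
tool_pos: [417.4, 215.2, 223.0]
tool_rot: [69.9, 89.9, 47.2]
ft_force: [0.8, 0.4, 0.1]
width: 87.6
time: 2.65
tool_pos: [505.5, 35.3, 223.1]
tool_rot: [45.4, 89.9, 22.7]
ft_force: [0.5, 0.2, 0.0]
width: 87.7
time: 3.07
tool_pos: [505.0, 37.1, 222.7]
tool_rot: [92.9, 90.0, 34.8]
ft_force: [-0.1, 0.2, 0.8]
width: 87.7
time: 3.4
tool_pos: [504.9, 37.3, 222.7]
tool_rot: [96.2, 90.0, 18.3]
ft_force: [-0.2, 0.3, -0.5]
width: 87.9
[490.17227909 108.48423955 385.38834438] [-15.4552449    0.01909338  12.13005839] 371.2166180724573
[-32.74085577  12.24360276  27.19869381 109.11503044  -6.42096167
  60.10275176   9.67104387] [504.9327917   37.32536707 222.73209766] [87.82823398 89.98606547 10.3645038 ]
port [(0.71, array([350., 260.])), (0.54, array([288., 215.]))]
key_q_top [(0.72, array([286., 214.]))]
key_p_top [(0.98, array([284., 248.])), (0.24, array([289., 322.]))]
key_r_top [(0.73, array([287., 320.]))]
shutter_lug [(0.64, array([385., 349.])), (0.43, array([284., 215.]))]
knob_top [(0.97, array([387., 260.]))]
```

View pics/w1.png

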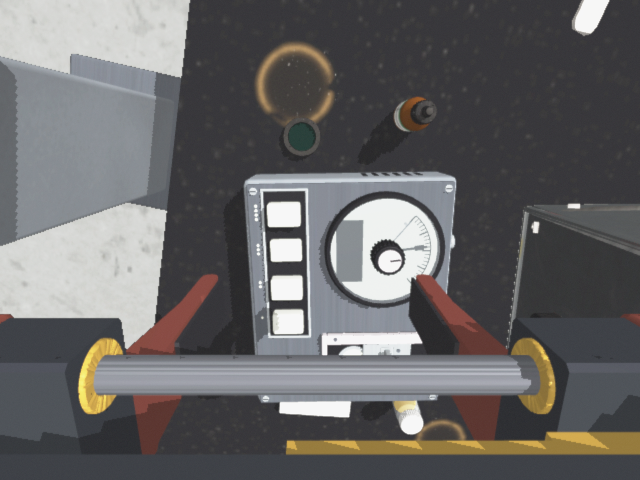

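```bash
python3 - <<'E'
from h import *
p=imaging.get_image('wrist')
L=[(-58,87,77.8),(-58,53,69.5),(-58,19,77.8),(-58,-15,77.8)]
def locs(v,u,z):
    d=atz(p,u,z)[:2]-v[:2];c,s=np.cos(v[2]),np.sin(v[2]);return np.round([c*d[0]+s*d[1],-s*d[0]+c*d[1]],1)
v,r=fit([(p,np.array(u),l) for u,l in zip([(284,214),(285.5,249),(286.5,287),(288,321)],L)]);print(v,r.tolist())
print('knob',atz(p,(391,262),94),locs(v,(391,262),94),'bezel',locs(v,(383,248),72.5),'corners',locs(v,(247,178),62),locs(v,(455,175),62))
E
```

```text
[ 5.52299712e+02 -2.93958782e+01  2.31132666e-01] [[-0.3, -1.2], [0.4, -0.5], [0.0, 0.7], [-0.2, 1.2]]
knob [571.3849888   23.97048343  94.        ] [30.8 47.6] bezel [27.7 53.2] corners [-90.1 114.8] [ 89.4 115. ]
```

```bash
python3 - <<'E'
from h import *
p=imaging.get_image('wrist');a=imaging.get_image('scene');save(a,'s1.png')
for z in(0,50,100,150,200): print(z,atz(p,(525,208),z).round(),atz(p,(510,345),z).round(),atz(a,(373,196),z).round(),atz(a,(440,230),z).round())
v=(552,-32,.219);l=W(v,(31,-62,130));print(l,rows(l,12.5))
E
```

```text
0 [719.  85.   0.] [761. -72.  -0.] [727.  96.   0.] [745. -44.   0.]
50 [690.  88.  50.] [726. -49.  50.] [689.  67.  50.] [706. -64.  50.]
100 [660.  91. 100.] [691. -25. 100.] [651.  38. 100.] [667. -83. 100.]
150 [630.  94. 150.] [655.  -2. 150.] [613.  10. 150.] [ 627. -103.  150.]
200 [600.  97. 200.] [620.  22. 200.] [575. -19. 200.] [ 588. -123.  200.]
[595.72929515 -85.78427972 130.        ] (array([0.0926, 0.0622, 0.1396]), np.float64(12.449278729124627), np.float64(-0.05072127087537126))
```

View pics/s1.png

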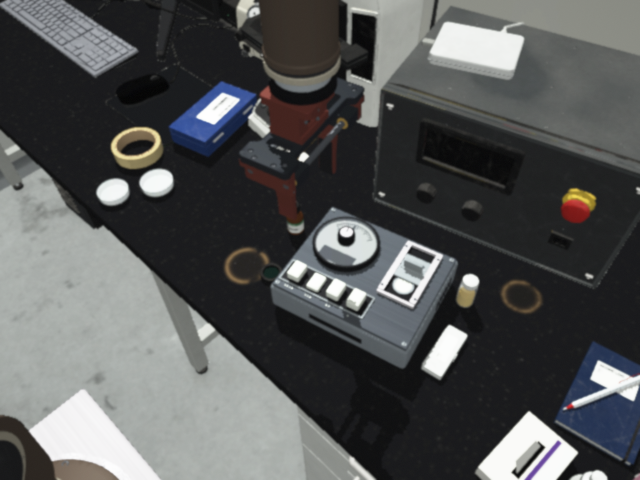

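```bash
A='python3 -m pendant'
$A '[[1,0.01,0.0155,0.035,0],[1,0.01,0.0155,0.035,0],[1,0.01,0.0155,0.035,0],[1,0.02,0.0155,0.035,0],[1,0.03,0,0,0]]'
$A '[[0.6,0,0,0,0],[0.6,0,0,0,0],[0.6,0,0,0,0]]'
python3 - <<'E'
from h import *
v=(552,-32,.219);l=W(v,(31,-62,73));print(l,rows(l,12.5))
p=imaging.get_image('scene');q=imaging.get_image('side')
f=np.hstack([cv2.resize(x['frame'][c[1]:c[1]+160,c[0]:c[0]+140],None,fx=2.8,fy=2.8,interpolation=2) for x,c in((p,(330,170)),(q,(260,110)))])
cv2.imwrite('pics/s2.png',f[:,:,::-1])
E
```

```text
time: 4.32
tool_pos: [599.2, -92.9, 144.9]
tool_rot: [44.8, 89.5, -33.1]
ft_force: [1.3, -0.4, -0.2]
width: 87.7
time: 4.57
tool_pos: [594.9, -84.2, 144.2]
tool_rot: [153.5, 90.0, 76.0]
ft_force: [-0.4, -0.7, 0.1]
width: 71.2
[595.72929515 -85.78427972  73.        ] (array([0.0712, 0.0005, 0.0018]), np.float64(12.488365371782736), np.float64(-0.011634628217265686))
```

View pics/s2.png

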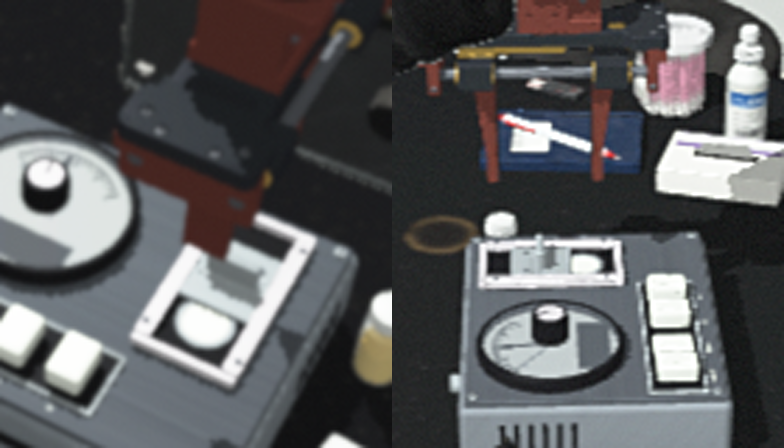

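Gripper straddles the lug (side view: finger tips near 492 and 598, lug near 541). Descend and push the shutter shut.

```bash
A='python3 -m pendant'
$A '[[0.6,0.025,0,0.001,0],[0.6,0.025,0,0.001,0],[0.6,0.015,0,0,0],[0.6,0.006,0,0,0],[0.6,0,0,0,0]]'
$A '[[0.25,0,0,0,0],[0.25,0,0,0,0],[0.25,0,0,0,0],[0.25,0,0,0,0],[0.25,0,0,0,0]]'
python3 - <<'E'
from h import *
s=readout.read_state();v=(552,-32,.219);print(rows(W(v,(31,-62,73)),12.5)[0],s['width'])
q=imaging.get_image('side')
save(q,'s3.png',(250,160,390,260),5)
E
```

```text
time: 5.08
tool_pos: [595.0, -86.1, 72.3]
tool_rot: [-141.3, 90.0, 141.2]
ft_force: [0.3, 0.0, 0.0]
width: 52.7
time: 5.5
tool_pos: [595.6, -87.0, 73.0]
tool_rot: [83.4, 89.9, 5.8]
ft_force: [0.1, -0.4, 0.0]
width: 23.8
[ 0.      0.0004 -0.0012] 23.776405767993722
```

View pics/s3.png

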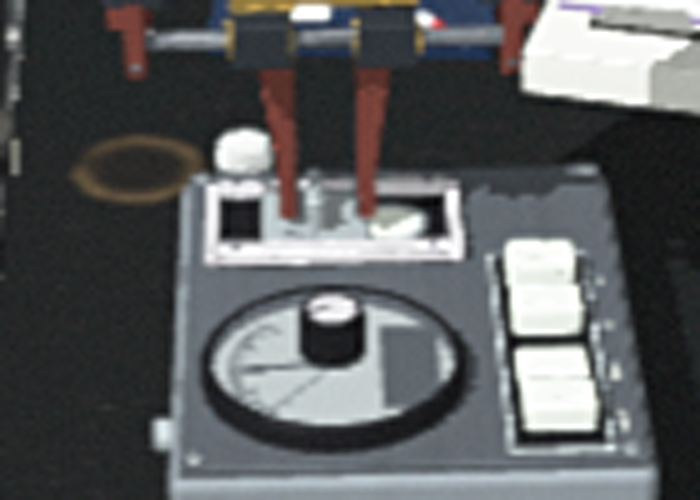

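```bash
A='python3 -m pendant'
$A '[[0.25,0,-0.006,0,0],[0.25,0,-0.006,0,0],[0.25,0,-0.006,0,0],[0.25,0,-0.006,0,0],[0.25,0,0,0,0]]'
$A '[[0.25,0,-0.004,0,0],[0.25,0,-0.003,0,0],[0.25,0,-0.002,0,0],[0.25,0,0,0,0]]'
$A '[[0.25,0,-0.002,0,0],[0.25,0,0,0,0],[0.25,0,0,0,0]]'
```

```text
time: 5.97
tool_pos: [570.2, -92.8, 72.4]
tool_rot: [-109.1, 89.9, 173.3]
ft_force: [0.9, -0.1, 0.6]
width: 22.2
time: 6.3
tool_pos: [562.5, -94.3, 72.3]
tool_rot: [-110.2, 90.0, 172.2]
ft_force: [0.2, -0.6, -0.1]
width: 21.9
time: 6.55
tool_pos: [562.0, -94.4, 72.4]
tool_rot: [71.8, 89.9, -5.7]
ft_force: [4.8, 0.1, -2.2]
width: 22.0
```

```bash
A='python3 -m pendant'
$A '[[0.25,0,-0.0015,0,0],[0.25,0,0,0,0],[0.25,0,0,0,0]]'
$A '[[0.25,0,0.006,0,0],[0.25,-0.02,0,0,0],[0.25,-0.03,0,0,0],[0.25,0,0,0,0]]'
python3 - <<'E'
from h import *
q=imaging.get_image('side');a=imaging.get_image('scene')
f=np.hstack([cv2.resize(x['frame'][c[1]:c[1]+110,c[0]:c[0]+130],None,fx=3,fy=3,interpolation=2) for x,c in((a,(330,220)),(q,(260,160)))])
cv2.imwrite('pics/s4.png',f[:,:,::-1])
v=(552,-32,.219)
print(readout.read_state()['tool_pos'],rows(W(v,(-58,87,123)),12.5),rows(W(v,(-58,87,78)),12.5))
E
```

```text
time: 6.8
tool_pos: [561.8, -94.3, 72.6]
tool_rot: [74.3, 89.8, -3.3]
ft_force: [10.0, 0.9, -5.3]
width: 22.2
time: 7.13
tool_pos: [567.1, -94.5, 126.3]
tool_rot: [71.7, 89.8, -5.9]
ft_force: [2.1, -0.3, 0.2]
width: 21.9
[565.50043668 -93.67461961 123.07443675] (array([ 0.    , -0.0581, -0.15  ]), np.float64(12.420313517364715), np.float64(-0.07968648263528166)) (array([ 0.045 , -0.0581, -0.15  ]), np.float64(12.420313517364715), np.float64(-0.07968648263528166))
```

View pics/s4.png

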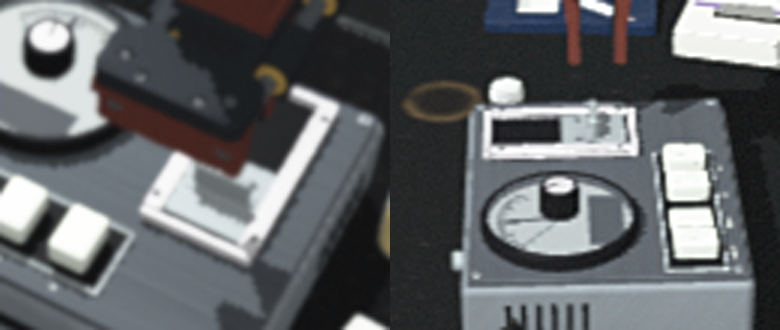

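```bash
A='python3 -m pendant'
$A '[[0,0,-0.0145,-0.0375,0],[0,0,-0.0145,-0.0375,0],[0,0,-0.0145,-0.0375,0],[0,0,-0.0145,-0.0375,0],[0,0,0,0,0]]'
$A '[[0,0.02,0,0,0],[0,0.01,0,0,0],[0,0,0,0,0]]'
python3 - <<'E'
from h import *
q=imaging.get_image('side');a=imaging.get_image('scene')
f=np.hstack([cv2.resize(x['frame'][c[1]:c[1]+130,c[0]:c[0]+130],None,fx=3,fy=3,interpolation=2) for x,c in((a,(250,200)),(q,(290,140)))])
cv2.imwrite('pics/s5.png',f[:,:,::-1])
v=(552,-32,.219)
s=readout.read_state();print(s['tool_pos'],s['width'],rows(W(v,(-58,87,78)),12.5))
E
```

```text
time: 7.65
tool_pos: [471.0, 46.8, 120.6]
tool_rot: [-119.8, 89.6, 163.1]
ft_force: [0.2, 0.9, 0.2]
width: 0.6
time: 7.9
tool_pos: [474.4, 40.0, 89.9]
tool_rot: [-85.8, 89.7, -163.4]
ft_force: [-0.1, 0.2, -0.3]
width: 0.4
[475.93923241  39.51246152  91.67247222] 0.3175414632070196 (array([ 0.0137,  0.0007, -0.0007]), np.float64(12.349561461184232), np.float64(-0.15043853881576297))
```

View pics/s5.png

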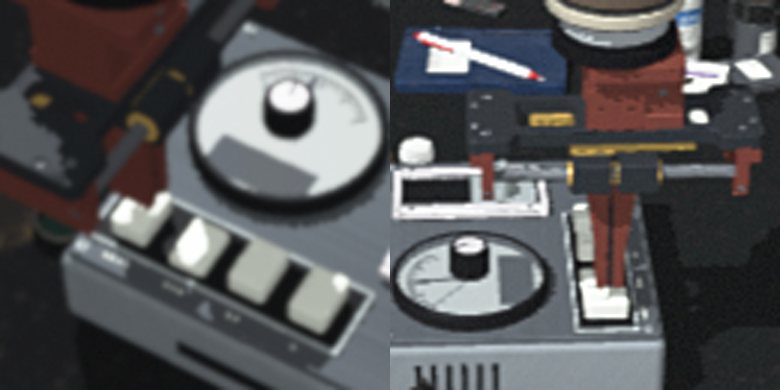

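```bash
A='python3 -m pendant'
$A '[[0,0.01,0.0005,0,0],[0,0.006,0,0,0],[0,0.004,0,0,0],[0,0.0025,0,0,0],[0,0,0,0,0]]'
$A '[[0,0.002,0,0,0],[0,0,0,0,0],[0,0,0,0,0]]'
```

```text
time: 8.42
tool_pos: [476.9, 40.3, 69.4]
tool_rot: [-72.9, 90.0, -150.5]
ft_force: [-0.3, -0.1, 1.6]
width: 0.4
time: 8.67
tool_pos: [477.0, 40.3, 68.4]
tool_rot: [148.0, 90.0, 70.4]
ft_force: [-2.0, -1.6, 6.6]
width: 0.5
```

```bash
A='python3 -m pendant'
$A '[[0,0.0012,0,0,0],[0,0,0,0,0],[0,0,0,0,0]]'
$A '[[0,-0.01,0,0,0],[0,-0.03,0,0,0],[0.6,-0.02,0.015,0.02,0],[0.6,0,0.03,0.025,0],[0.6,0,0,0,0]]'
python3 - <<'E'
from h import *
q=imaging.get_image('side');a=imaging.get_image('scene')
f=np.hstack([cv2.resize(x['frame'][c[1]:c[1]+130,c[0]:c[0]+130],None,fx=3,fy=3,interpolation=2) for x,c in((a,(250,200)),(q,(260,140)))])
cv2.imwrite('pics/s6.png',f[:,:,::-1])
s=readout.read_state();print(s['tool_pos'],s['joints'][6],s['width'],rows([570.5,24.5,83],12.5))
E
```

```text
time: 8.92
tool_pos: [477.1, 40.3, 68.0]
tool_rot: [150.7, 89.9, 73.1]
ft_force: [-4.9, -1.6, 20.0]
width: 0.5
time: 9.33
tool_pos: [536.5, 3.4, 129.0]
tool_rot: [68.4, 89.5, -9.3]
ft_force: [0.2, -0.2, 0.5]
width: 16.7
[531.18740816   5.50123048 126.74595018] 19.584808328474587 24.83402258551643 (array([ 0.0438,  0.0425, -0.0102]), np.float64(12.329314844311), np.float64(-0.1706851556890001))
```

View pics/s6.png

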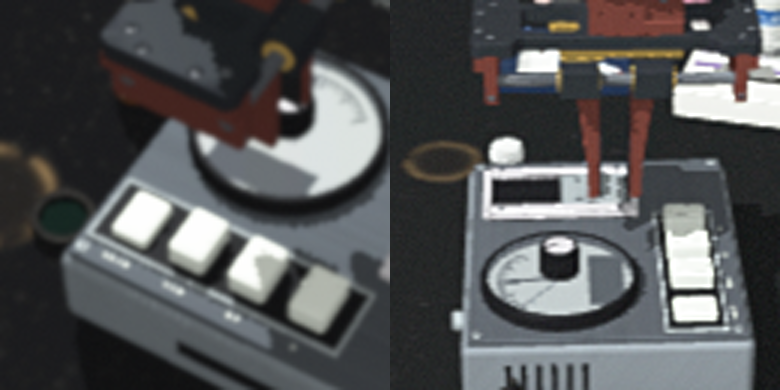

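```bash
A='python3 -m pendant'
$A '[[0.7,0,0.02,-0.005,0],[0.7,0,0.0225,-0.005,0],[0.7,0,0,0,0],[0.7,0,0,0,0]]'
python3 - <<'E'
from h import *
q=imaging.get_image('side');a=imaging.get_image('scene')
f=np.hstack([cv2.resize(x['frame'][c[1]:c[1]+130,c[0]:c[0]+130],None,fx=3,fy=3,interpolation=2) for x,c in((a,(290,180)),(q,(260,140)))])
cv2.imwrite('pics/s7.png',f[:,:,::-1])
s=readout.read_state();print(s['tool_pos'],s['width'],rows([570.5,24.5,79],12.5))
E
```

```text
time: 9.77
tool_pos: [569.2, 26.3, 125.9]
tool_rot: [-98.6, 89.9, -176.1]
ft_force: [-0.6, -0.1, 0.6]
width: 51.7
[568.42657605  25.09421727 126.15230501] 59.43202804592797 (array([0.0471, 0.002 , 0.001 ]), np.float64(12.427671523851762), np.float64(-0.07232847614824323))
```

View pics/s7.png

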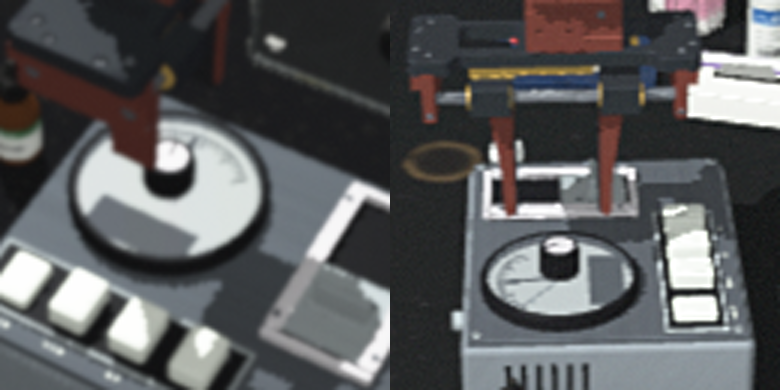

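Leftmost key down, second up, shutter still shut; fingers centred about the knob. Descend and grip.

```bash
A='python3 -m pendant'
$A '[[0.7,0.02,0.002,0.001,0],[0.7,0.017,0,0,0],[0.7,0.01,0,0,0],[0.7,0,0,0,0]]'
$A '[[0.3,0,0,0,0],[0.3,0,0,0,0],[0.3,0,0,0,0],[0.3,0,0,0,0],[0.3,0,0,0,0]]'
```

```text
time: 10.2
tool_pos: [569.8, 24.3, 77.7]
tool_rot: [-94.3, 89.8, -171.9]
ft_force: [-1.0, 0.1, -0.5]
width: 61.4
time: 10.62
tool_pos: [572.4, 24.7, 80.3]
tool_rot: [95.3, 89.9, 17.7]
ft_force: [-2.4, -1.2, 1.3]
width: 31.8
```

```bash
A='python3 -m pendant'
$A '[[0.2,0,0,0,0],[0.2,0,0,0,0],[0.2,0,0,0,0]]'
$A '[[0.2,0,0,0,-4],[0.2,0,0,0,-4],[0.2,0,0,0,-4],[0.2,0,0,0,-4],[0.2,0,0,0,0]]'
python3 -c "
from h import *
s=readout.read_state();print(s['wrist_torque'],rows([570.5,24.5,79],12.5))"
```

```text
time: 10.87
tool_pos: [569.7, 24.0, 79.6]
tool_rot: [-101.4, 89.7, -179.0]
ft_force: [-8.0, -1.5, 7.2]
width: 25.3
time: 11.28
tool_pos: [569.8, 24.1, 79.7]
tool_rot: [-118.8, 89.7, 179.9]
ft_force: [-7.7, -2.1, 6.3]
width: 24.8
[-0.29997247  1.75918131 -0.01023331] (array([ 0.0007,  0.0008, -0.    ]), np.float64(28.644769374195388), np.float64(16.14476937419539))
```

```bash
A='python3 -m pendant'
T() { python3 -c "
from h import *
s=readout.read_state();print(s['wrist_torque'],rows([570,24,79],12.5)[1],s['joints'][6],s['width'])"; }
$A '[[0.2,0,0,0,-5],[0.2,0,0,0,-5],[0.2,0,0,0,-5],[0.2,0,0,0,-5],[0.2,0,0,0,0]]'; T
$A '[[0.2,0,0,0,-5],[0.2,0,0,0,-5],[0.2,0,0,0,0]]'; T
python3 - <<'E'
from h import *
q=imaging.get_image('wrist');save(q,'s8.png')
E
```

```text
time: 11.7
tool_pos: [570.0, 24.3, 79.7]
tool_rot: [-139.0, 89.8, 179.7]
ft_force: [-6.6, -1.2, 6.8]
width: 25.2
[-0.13452231  1.61039223 -0.00219486] 48.717022121219195 51.07205441576327 25.194360409569928
time: 11.95
tool_pos: [570.5, 24.1, 79.6]
tool_rot: [-146.6, 89.8, -178.0]
ft_force: [-5.7, -1.3, 3.9]
width: 25.2
[-0.19775127  1.34185652 -0.07036962] 58.611141793143 59.41900880391597 25.232270055146202
```

View pics/s8.png

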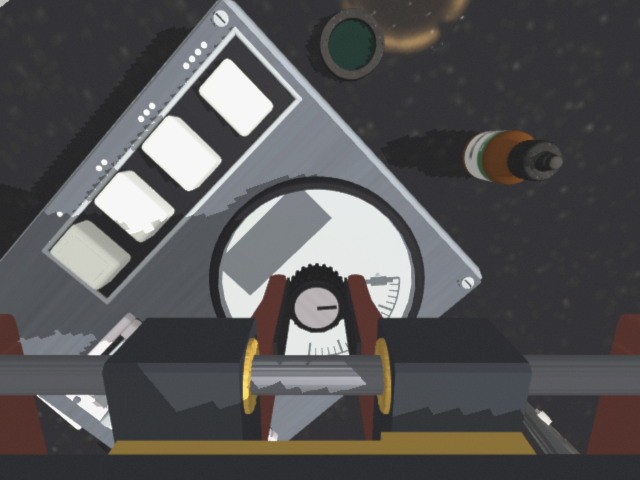

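```bash
A='python3 -m pendant'
T() { python3 -c "
from h import *
s=readout.read_state();print(s['wrist_torque'],rows([570,24,79],12.5)[1],s['joints'][6],s['width'])"; }
$A '[[0.2,0,0,0,-4],[0.2,0,0,0,0],[0.2,0,0,0,0]]'; T
$A '[[0.2,0,0,0,-4],[0.2,0,0,0,0],[0.2,0,0,0,0]]'; T
$A '[[0.2,0,0,0,-4],[0.2,0,0,0,0],[0.2,0,0,0,0]]'; T
```

```text
time: 12.25
tool_pos: [571.4, 23.7, 79.6]
tool_rot: [-127.6, 89.9, -155.4]
ft_force: [-5.0, -4.2, 3.2]
width: 25.3
[-0.72535151  1.02964145  0.01294776] 62.23617017128669 62.480021668614526 25.286540303636645
time: 12.5
tool_pos: [571.6, 23.9, 79.6]
tool_rot: [-128.2, 89.9, -152.0]
ft_force: [-5.0, -3.1, 2.7]
width: 25.5
[-0.76114909  1.04953103  0.03147213] 66.20352621373395 65.82410831231252 25.48028739980259
time: 12.75
tool_pos: [571.6, 24.0, 79.5]
tool_rot: [-132.5, 89.9, -152.3]
ft_force: [-4.3, -4.2, 1.5]
width: 25.3
[-0.72478789  0.96509739  0.03191164] 70.17117991402051 69.17589469289727 25.26257621496965
```

```bash
cat >> h.py <<'E'
def idx(f):
    g=cv2.cvtColor(f,cv2.COLOR_RGB2GRAY)
    c=cv2.HoughCircles(cv2.medianBlur(g[260:350,270:370],3),cv2.HOUGH_GRADIENT,1,50,param1=80,param2=10,minRadius=18,maxRadius=26)
    cx,cy,r=c[0,0]+[270,260,0] if c is not None else (317,308,22)
    t=np.arange(0,360,3);v=[np.mean([g[int(round(cy+k*np.sin(np.radians(a)))),int(round(cx+k*np.cos(np.radians(a))))] for k in np.arange(5,r*.8,1)]) for a in t]
    return (cx,cy,r),t[np.argmin(v)],np.min(v),np.median(v)
E
python3 - <<'E'
from h import *
print(idx(cv2.imread('pics/s8.png')[:,:,::-1]))
p=imaging.get_image('wrist');save(p,'s9.png');print(idx(p['frame']))
E
A='python3 -m pendant'
T() { python3 -c "
from h import *
s=readout.read_state();print(s['wrist_torque'],rows([570,24,79],12.5)[1],s['joints'][6],s['width'])
p=imaging.get_image('wrist');print(idx(p['frame']))"; }
$A '[[0.2,0,0,0,-4],[0.2,0,0,0,-4],[0.2,0,0,0,0],[0.2,0,0,0,0]]'; T
```

```text
((np.float64(316.5), np.float64(311.5), np.float64(24.299999237060547)), np.int64(342), np.float64(71.0), np.float64(169.73333333333335))
((np.float64(317.5), np.float64(305.5), np.float64(20.799999237060547)), np.int64(9), np.float64(42.75), np.float64(178.41666666666666))
time: 13.13
tool_pos: [571.9, 24.3, 79.4]
tool_rot: [-147.6, 90.0, -159.5]
ft_force: [-3.2, -3.3, -0.3]
width: 25.6
[-0.7316899   0.71212968 -0.00143059] 78.15148155685822 75.92914424149082 25.60719951013817
((np.float64(316.5), np.float64(305.5), np.float64(21.200000762939453)), np.int64(15), np.float64(41.166666666666664), np.float64(176.58333333333334))
```

```bash
A='python3 -m pendant'
$A '[[0.6,0,0,0,0],[0.6,0,0,0,0],[0.6,0,0,0,0],[0.6,0,0,0,0]]'
$A '[[0.6,-0.03,0,0,0],[0.6,-0.03,0,0,0],[0.6,-0.02,0,0,0],[0.6,0,0,0,0],[0.6,0,0,0,0]]'
python3 - <<'E'
from h import *
p=imaging.get_image('wrist');a=imaging.get_image('scene');q=imaging.get_image('side')
v=(552,-32,.219)
for l in ((30.8,48,94),):
    u=proj(p,W(v,l));print(u)
# rotate wrist crop so photometer x is up
s=readout.read_state();M=Rm(p['orientation']);
c0=np.array(proj(p,[570.5,24.5,72]));c1=np.array(proj(p,W(v,(80,54,72))));print(c0,c1,s['tool_pos'])
ang=np.degrees(np.arctan2(c1[1]-c0[1],c1[0]-c0[0]))
Rr=cv2.getRotationMatrix2D(tuple(map(float,c0)),ang+90,3.2);Rr[:,2]+=np.array([200,280])-c0
w=cv2.warpAffine(p['frame'],Rr,(400,480))
sc=cv2.resize(a['frame'][190:310,270:470],(400,240),interpolation=2);sd=cv2.resize(q['frame'][140:260,260:460],(400,240),interpolation=2)
cv2.imwrite('pics/s10.png',np.hstack([w,np.vstack([sc,sd])])[:,:,::-1])
E
```

```text
time: 13.52
tool_pos: [572.9, 25.4, 80.0]
tool_rot: [35.5, 89.9, 23.9]
ft_force: [-0.1, -0.6, -0.1]
width: 48.6
time: 13.93
tool_pos: [573.2, 25.1, 161.0]
tool_rot: [26.0, 89.8, 14.4]
ft_force: [-0.0, -0.6, -0.7]
width: 52.7
(np.float64(310.50231163104974), np.float64(251.10844901120214))
[314.72523103 239.41774753] [346.0156559  297.23066195] [571.50924844  24.77014245 158.55176855]
```

View pics/s10.png

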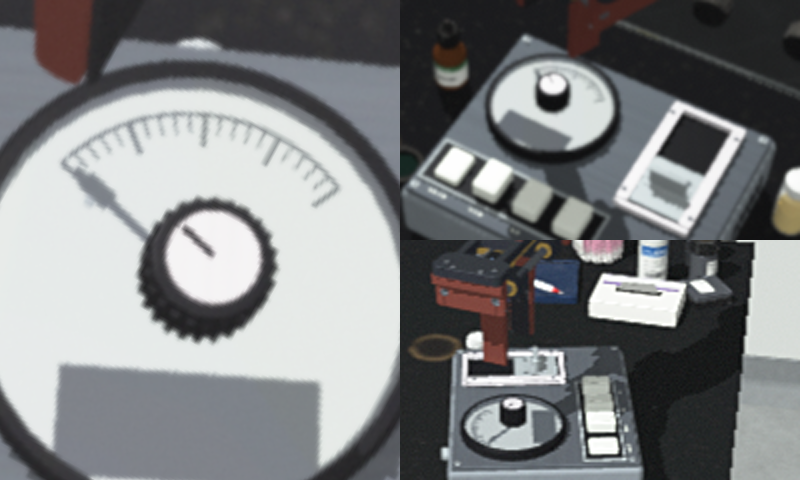

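Pointer sits at the left-end tick, leftmost key down, others up, shutter shut. Now reopen the shutter.

```bash
A='python3 -m pendant'
$A '[[0.6,0,0,0,7],[0.6,0,0,0,7],[0.6,0,0,0,7],[0.6,0,0,0,7],[0.6,0,0,0,7]]'
$A '[[0.6,0,0,0,7],[0.6,0,0,0,7],[0.6,0,0,0,7],[0.6,0,0,0,7],[0.6,0,0,0,2.6]]'
$A '[[0.6,0,0,0,0],[0.6,0,0,0,0]]'
python3 - <<'E'
from h import *
v=(552,-32,.219);print(rows(W(v,(4,-62,73)),12.5))
E
```

```text
time: 14.5
tool_pos: [571.4, 24.6, 158.3]
tool_rot: [-121.7, 89.9, -168.7]
ft_force: [-0.6, 0.6, -0.6]
width: 52.5
time: 14.92
tool_pos: [571.5, 24.6, 158.3]
tool_rot: [-84.1, 89.9, -161.7]
ft_force: [0.5, -0.0, -0.0]
width: 52.9
time: 15.08
tool_pos: [571.6, 24.7, 158.6]
tool_rot: [-83.3, 89.9, -160.3]
ft_force: [0.6, -0.1, -1.2]
width: 52.6
(array([ 0.0857, -0.0281,  0.1129]), np.float64(12.946431292753974), np.float64(0.44643129275397087))
```

```bash
A='python3 -m pendant'
$A '[[0.6,0,-0.009,0.0375,0.4],[0.6,0,-0.009,0.0375,0],[0.6,0,-0.01,0.038,0],[0.6,0,0,0,0],[0.6,0,0,0,0]]'
python3 - <<'E'
from h import *
v=(552,-32,.219);print(rows(W(v,(4,-62,73)),12.5))
q=imaging.get_image('scene')
for n in('shutter_lug','port'): print(n,[(round(r['confidence'],2),r['at'],atz(q,r['at'],84)) for r in imaging.find_in(q,n)[:1]])
E
```

```text
time: 15.5
tool_pos: [568.7, -94.9, 159.4]
tool_rot: [-41.0, 89.9, -118.8]
ft_force: [-0.4, 0.9, 0.0]
width: 52.8
(array([ 0.0864,  0.0014, -0.0031]), np.float64(12.20806033595803), np.float64(-0.29193966404196203))
shutter_lug [(0.55, [403.5, 287.1], array([ 555.01195874, -103.25040966,   84.        ]))]
port [(0.74, [366.6, 287.0], array([518.52199829, -63.93657517,  84.        ]))]
```

```bash
A='python3 -m pendant'
$A '[[0.6,0.03,0.001,-0.002,0],[0.6,0.03,0,-0.001,0],[0.6,0.017,0,0,0],[0.6,0.009,0,0,0],[0.6,0,0,0,0]]'
$A '[[0.25,0,0,0,0],[0.25,0,0,0,0],[0.25,0,0,0,0],[0.25,0,0,0,0],[0.25,0,0,0,0]]'
$A '[[0.25,0,0.007,0,0],[0.25,0,0.007,0,0],[0.25,0,0.007,0,0],[0.25,0,0.007,0,0],[0.25,0,0,0,0]]'
$A '[[0.25,0,0.006,0,0],[0.25,0,0.005,0,0],[0.25,0,0.003,0,0],[0.25,0,0,0,0],[0.25,0,0,0,0]]'
python3 - <<'E'
from h import *
v=(552,-32,.219);print(rows(W(v,(48,-62,73)),12.5))
E
```

```text
time: 16.07
tool_pos: [568.6, -86.9, 71.6]
tool_rot: [-110.6, 89.8, 171.9]
ft_force: [0.0, 0.4, 0.1]
width: 52.6
time: 16.48
tool_pos: [570.2, -88.6, 74.5]
tool_rot: [83.2, 89.9, 5.6]
ft_force: [0.4, -0.5, -0.8]
width: 23.6
time: 16.9
tool_pos: [598.8, -81.9, 73.5]
tool_rot: [74.5, 89.9, -3.0]
ft_force: [-0.0, -0.1, -0.9]
width: 22.0
time: 17.32
tool_pos: [611.1, -79.5, 73.6]
tool_rot: [73.8, 90.0, -3.8]
ft_force: [0.2, 0.9, 0.4]
width: 22.1
(array([0.0006, 0.0007, 0.0028]), np.float64(12.43517459653112), np.float64(-0.06482540346888754))
```

```bash
A='python3 -m pendant'
$A '[[0.25,0,0.002,0,0],[0.25,0,0,0,0],[0.25,0,0,0,0]]'
$A '[[0.25,0,0.002,0,0],[0.25,0,0,0,0],[0.25,0,0,0,0]]'
```

```text
time: 17.57
tool_pos: [611.9, -79.4, 73.5]
tool_rot: [-102.9, 89.9, 179.5]
ft_force: [-3.5, 0.8, 1.6]
width: 22.1
time: 17.82
tool_pos: [612.1, -79.4, 73.3]
tool_rot: [-103.1, 89.7, 179.3]
ft_force: [-9.4, -1.5, 4.9]
width: 22.0
```

```bash
A='python3 -m pendant'
$A '[[0.25,0,-0.007,0,0],[0.25,-0.02,0,0,0],[0.25,-0.04,0,0,0],[0.25,-0.04,0,0,0],[0.25,-0.04,0,0,0]]'
$A '[[0.25,-0.02,-0.04,0,0],[0.25,0,-0.04,0,0],[0.25,0,-0.04,0,0],[0.25,0,0,0,0],[0.25,0,0,0,0]]'
python3 - <<'E'
from h import *
a=imaging.get_image('scene');q=imaging.get_image('side')
v=(552,-32,.219);Z=dict(key_q_top=69.5,key_p_top=77.8,shutter_lug=84,port=62,knob_top=94,vial=50,oil_bottle=60,slide_mailer=13,nd_filter=8)
for n,p in(('scene',a),('side',q)):
  for k,z in Z.items():
    for r in imaging.find_in(p,k)[:1]:
        d=atz(p,r['at'],z)[:2]-v[:2];c,s=np.cos(v[2]),np.sin(v[2]);print(n,k,round(r['confidence'],2),np.round(r['at']),np.round([c*d[0]+s*d[1],-s*d[0]+c*d[1]]))
u=np.array([proj(a,W(v,(4,-62,62))),proj(a,W(v,(4,-62,68)))]);print(u)
x,y=map(int,u[0]);print(a['frame'][y-8:y+9:4,x-12:x+13:4,1])
save(a,'s11.png');print(readout.read_state()['tool_pos'])
E
```

```text
time: 18.23
tool_pos: [607.9, -80.2, 215.4]
tool_rot: [78.3, 89.9, 0.7]
ft_force: [0.9, 0.1, 0.2]
width: 22.1
time: 18.65
tool_pos: [492.2, -105.8, 233.2]
tool_rot: [107.7, 89.8, 30.1]
ft_force: [0.5, 0.2, 0.6]
width: 22.2
scene key_q_top 0.48 [295. 271.] [-61.  88.]
scene key_p_top 0.78 [312. 281.] [-67.  52.]
scene shutter_lug 0.77 [415. 269.] [ 26. -71.]
scene port 0.74 [376. 291.] [-25. -33.]
scene vial 0.77 [467. 291.] [  52. -149.]
scene oil_bottle 0.83 [297. 220.] [ 36. 147.]
scene slide_mailer 0.72 [441. 353.] [ -43. -154.]
scene nd_filter 0.88 [271. 273.] [-47. 147.]
side key_q_top 0.4 [361. 243.] [-59.  96.]
side key_p_top 0.6 [310. 204.] [ 40. -41.]
side shutter_lug 0.77 [312. 203.] [ 35. -33.]
side port 0.87 [326. 236.] [ 9. 59.]
side knob_top 0.76 [321. 223.] [18. 59.]
side vial 0.47 [298. 188.] [  67. -159.]
side oil_bottle 0.87 [300. 281.] [ 59. 197.]
side slide_mailer 0.28 [299. 189.] [  67. -215.]
side nd_filter 0.72 [355. 289.] [-44. 160.]
[[402.0446009  285.27452435]
 [402.41934046 282.9922288 ]]
[[226  46 181 172 165 220 222]
 [ 38 215 253 253 253 202 129]
 [ 43 237 253 253 253 252 124]
 [ 45 166 251 253 253 241  85]
 [167  50 108 190 190  72 223]]
[ 493.26623206 -105.43968526  232.30638957]
```

```bash
python3 -c "
from station import order
print(order.hand_in())"
```

```text
the job is handed in; nothing more can be done
None
```

I did the whole job in the order asked and handed it in at about 19 s of the 54 s allowed.

- **Shutter shut:** I pushed the lug to the near stop, where the force rose to about 10 N. The pictures showed the port covered.
- **Key pressed:** The second key from the left was latched, so I pressed the leftmost one to its stop, at tip height 68.0 mm and 20 N. Later pictures showed it down, with the old key and the other two up.
- **Peak pointer reset:** I turned the knob about 46° counter-clockwise, until the grip slipped against the stop. The close-up after release showed the pointer on the left-end tick, with the shutter still shut.
- **Shutter open:** I pushed the lug to the far stop, where the force reached about 9 N. The fingers' travel between the two stops works out to about 36 mm of shutter movement, and the pixels show the white port disc uncovered.
- **Bystanders:** All four were found within about 6 pixels of where they started, which I took as detector noise. The arm ended about 230 mm up, clear of everything.

**Checks that disagreed or were incomplete:**
- The wrist torque never clearly showed the knob reaching its stop. I relied on the slip and the close-up picture instead.
- Several network detections were wrong, for example the port and lug positions, so I used the fitted photometer pose instead.
- I had used all 12 picture views by then, so the final open state was checked only by force, travel and pixel values.

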